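# Cap the detector box's port, then hold its sprung lid at the set pointer

## Task

Check the detector box for stray light: while its lid is still shut, put the flat black round lens cap, the same way up as it lies, into the round port beside the lid and press it down until it sits level and fully home. Then take the pull tab of the spring-loaded lid, lift the lid until it is in line with the pointer arm on the scale at its side, and keep holding it there: the program finishes while the robot still holds the lid in line with the pointer. Leave the pointer as it is set and do not disturb the tape roll or the sensor head.

Things in the scene. Friction and masses are not known exactly. Their poses are not given: they have to be found in the camera images.
- lens_cap: loose flat black disc, 52 mm diameter, 8 mm thick, 12 g, lying on the table among other round things (it is the flattest); origin at the centre of its underside, z up
- tape: bystander: loose roll of dark tape, 52 mm diameter, 19 mm high; origin at the centre of its underside
- meter_head: bystander: loose black round sensor head, 44 mm diameter, 16 mm high; origin at the centre of its underside
- detector_box: dark metal box bolted to the table; origin under the centre of its lidded part (110 x 120 mm, x by y); x from front (tab side) to hinge side, y to its left. The port block, 96 x 86 mm, flat top 48 mm above the table, joins on its right (-y). Scale and pointer on its left at y = +68 to +83 mm, up to 140 mm high. A socket sticks out of the port block's front
- port_home (a point): where the centre of the cap's underside lies when the cap is fully home: centre of the round port, 41 mm above the table, 7 mm below the port block's flat top, so the cap then stands 1 mm proud. The bore is 56 mm wide (2 mm free all round the cap), mouth chamfered. Axes as the box
- port_ring (a joint): seat ring in the port, m: 0 = raised (its top 3 mm below the block's flat top; the cap laid on it stands 5 mm proud), 0.004 = pressed fully home. An O-ring holds it wherever it is; it takes about 6 N straight down on the cap to slide it, and it does not come back up
- lid (a joint): lid angle, rad: 0 = shut, grows as the lid lifts, stop at 1.25. A spring pulls it shut: at the tab about 3 N when it starts, 4.5 N at 0.5 rad, 5.5 N at 0.8 rad, with its weight; it snaps shut if let go
- lid_hinge (a point): point on the lid's hinge axis (52 mm above the table, 60 mm behind the box's origin), in the middle of the lid's width; the axis is the box's y; axes as the box
- lid_tab (a point): middle of the pull tab, 136 mm from the hinge axis; x from tab to hinge, turns with the lid. The tab lies in the plane of the aluminium lid (120 mm wide, 6 mm thick), sticks out 32 mm past its front edge, 22 mm wide (along the hinge axis), 8 mm thick, 10 mm round bead at its end; 52 mm above the table when shut, free below. Pinched on its sides it pivots between the fingers
- pointer (a joint): angle of the pointer arm, rad, on the same scale as the lid's angle: the lid is in line with the pointer when the two angles are equal. Set somewhere from 0.45 to 0.80, and clamped
- pointer_tip (a point): tip of the thin light-metal pointer arm (6 mm wide), 112 mm from the hinge axis, at the left side of the lid; x from the tip to the hinge axis
Mind the look-alikes: they are no part of the job. Leave any orange or white look-alike of the lens_cap alone.

How it is judged:
By the outcome, as a careful person would: the job done as asked, in the order asked, and still so for the second after the job is handed in, while the arm keeps its last pose, push and grip.
It also fails if it takes over 58 s, if anything falls off the work surface, if the arm or the gripper's body presses on something with over 40 N, if the wrist force passes 120 N, or if a joint passes its speed limit or range.

## Robot

A 7-joint arm with a two-finger parallel gripper is mounted at the origin on a cart in front of the work surface, level with it; the furniture and walls round the work are solid. World frame = base frame: x ahead of the robot, y to its left, z up, the work surface at z = 0. Lengths are in m, angles in rad, forces in N, time in s.
With the tool pointing down it reaches from about 0.35 to 0.9 m from the base axis. Payload 8.1 kg.
Tool frame: the origin (TCP) lies at the very end of the fingers, on their centre line; the grasp point (between the pads) lies 19 mm behind it; z points along the fingers, y is the line along which they close (so a half turn about z gives the same grasp; the last joint's range is limited). The gripper opens to 85 mm and grips with 20 to 120 N. Pads are 22 mm wide; open, the fingers measure 114 mm over their backs; the gripper's body (76 mm by 85 mm) begins 54 mm behind the grasp point. The pads swing forward as they close: fully open they stand 13 mm farther back than shut.
Start: joints at [1.217, 0.434, 0.025, 1.573, -0.012, 1.134, -0.075], TCP at [0.155, -0.605, 0.231] pointing down, gripper open.
Joint ranges: [-2.62, 2.62], [-0.44, 2.09], [-1.27, 1.32], [0.08, 2.57], [-1.32, 4.46], [0.12, 2], [-2.74, 2.74]. Speed limits (rad/s): [2.22, 2.22, 3.01, 3.01, 3.14, 3.14, 3.14].

## Interface

Orientations are given as a unit quaternion [x, y, z, w].
In Python, from plant import r, cams, ticket gives the robot as it stands.
- The arm moves only by the tool step_arm, never from a script. Its argument "series" is a list that holds one entry, the list of rows, each a list of 7 numbers: the shift along the tool's x, y, z in units of 0.6 m (1.0 is 0.6 m), then the turn, a rotation vector about the tool's x, y, z in units of pi/2 rad (1.0 is pi/2 rad), then the closure, from -1 (fully open) to 1 (shut). In form: [[[x, y, z, wx, wy, wz, jaw], ...]]. A call has 1 to 20 rows; each row is the pose to reach, as a shift and turn from the pose commanded when the call began, along the tool's axes at that moment; what a row does not reach only later rows make up. A row lasts 1/10 s, in which the tool goes at most 50 mm and 8.59 degrees, less where a joint would pass 70% of its speed; a pose out of reach is approached as far as the arm can. A call with a number of a shift or a turn outside -1 to 1 is refused whole. A call with a gripper value outside its range is refused whole. The fingers move at their own pace and stop on an object; "squeeze" is the grip in N (left out, the last holds). Time passes only in rows, so rows that repeat a pose let the fingers close. It gives the time, the measured TCP pose, the force, the opening and the grip force at its end, in the units of the state.
- r.get_state(): the state, without advancing time (a new reading comes with each control period).
- cams.camera(name): name is "side" or "top" or "wrist"; returns a dict with "color" (384x512x3 uint8, red, green, blue), "fx", "fy", "cx", "cy" (pixels), "cam_to_world" (4x4, takes a point from camera to world coordinates); the wrist camera has in their place "mount" (4x4, takes a point from camera to tool coordinates, whose origin is the TCP and whose axes are the flange's). Camera axes: x right, y up, looking along -z (the intrinsics and any distortion apply to the point x, -y, -z); pixel columns grow to the right and rows downward; lengths in m; the calibration is good to about 2 mm. A picture is of the moment at which its call begins: read the wrist's pose just before it. There is no depth.
- ticket.close_job(): hands the job in; it is judged then, once.
The state is a dict: "t": time; "joint_positions": joint angles; "qd": joint speeds; "effort": joint torques, N m; "ee_pos": TCP position; "tcp_rot": TCP orientation; "force": force on the tool from outside, world axes, zero at the start; "moment": the same for the moment, N m; "gripper_width": finger opening in m; "gripper_force": force on a finger pad.
Only numpy, scipy, OpenCV 4.12 (cv2) and the standard library are available. Lean on these libraries where they do the work, as an engineer would, in place of code of your own. Each camera call takes 0.05 s, during which the arm holds its last target. There are 200 camera calls.

## Working session

There is one attempt and no reset: what is moved stays moved. The work goes in short steps, Python scripts to look and compute and a tool call to move; the robot and the scene stay as the last step left them, time stands still between calls to the robot, and variables do not carry over. Pictures are saved under pics/ and viewed, at most 10 in all, crops included, and the job is handed in when it is done.

Besides the shell and the picture viewer there is one more tool, called after "Emit:" by a JSON object that holds its "name" and its "arguments", one argument or row to a line. step_arm: Moves the arm, as the interface text tells. Shifts and turns lie within -1 to 1; 1 stands for 0.6 m of shift or pi/2 rad of turn. Its arguments: {"type":"object","properties":{"series":{"type":"array","items":{"type":"array","items":{"type":"array","items":{"type":"number"}}}},"squeeze":{"type":"number"}},"required":["series"]}

```bash
mkdir -p pics; ls; python3 - <<'E'
from plant import r,cams,ticket
import cv2,pickle,numpy as np
s=r.get_state();print(s)
D={}
for n in("top","side","wrist"):
    c=cams.camera(n);D[n]=c
    print(n,{k:v for k,v in c.items() if k!='color'})
pickle.dump(D,open('d0.pkl','wb'))
for n in D: cv2.imwrite(f'pics/{n}0.png',D[n]['color'][...,::-1])
E
```

```text
pics
{'t': 0.0, 'joint_positions': array([ 1.21738565,  0.43523297,  0.02498522,  1.57408609, -0.01157038,
        1.13398375, -0.07510153]), 'qd': array([ 0.00016943,  0.00157716,  0.00048646,  0.00027278, -0.00017163,
        0.00086921,  0.00012825]), 'effort': array([-5.86088372e-04, -6.70464063e+01,  1.02477718e+00, -3.16208267e+01,
        1.55316980e-02,  1.22631443e-02, -2.75101166e-05]), 'ee_pos': array([ 0.15492522, -0.60498455,  0.23052416]), 'tcp_rot': array([ 9.92151109e-01,  1.25042246e-01, -1.83802754e-04, -7.61050631e-04]), 'force': array([ 1.01505504, -0.87377891, -0.13371941]), 'moment': array([0.02145973, 0.00071455, 0.01429562]), 'gripper_force': 0.0, 'gripper_width': 0.08545736335942518}
top {'fx': 465.8618343082788, 'fy': 465.8618343082788, 'cx': 253.51501491991317, 'cy': 197.74998871568755, 'cam_to_world': array([[ 0.00517153,  0.98919865, -0.14648987,  0.42817666],
       [-0.99985555,  0.00748687,  0.01525852, -0.14965857],
       [ 0.01619046,  0.1463898 ,  0.98909448,  1.12372347],
       [ 0.        ,  0.        ,  0.        ,  1.        ]])}
side {'fx': 414.1676676614573, 'fy': 414.1676676614573, 'cx': 251.30139295022647, 'cy': 191.162878826715, 'cam_to_world': array([[ 0.96618538,  0.16420493, -0.1988028 ,  0.3907494 ],
       [-0.25742648,  0.5701959 , -0.78013348, -0.89812059],
       [-0.01474522,  0.80493067,  0.59318564,  0.63263072],
       [ 0.        ,  0.        ,  0.        ,  1.        ]])}
wrist {'fx': 304.4329118741962, 'fy': 304.4329118741962, 'cx': 257.1771973133053, 'cy': 190.33190498028887, 'mount': array([[ 5.33603791e-04,  9.48595195e-01,  3.16491502e-01,
         8.19716791e-02],
       [ 9.99999810e-01, -4.08492168e-04, -4.61655306e-04,
         4.04248406e-05],
       [-3.08639705e-04,  3.16491689e-01, -9.48595233e-01,
        -1.41844647e-01],
       [ 0.00000000e+00,  0.00000000e+00,  0.00000000e+00,
         1.00000000e+00]])}
```

View pics/top0.png

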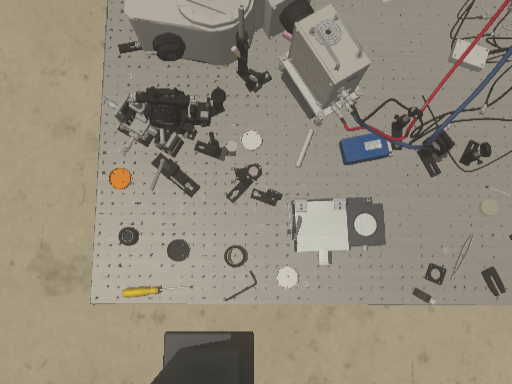

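View pics/side0.png

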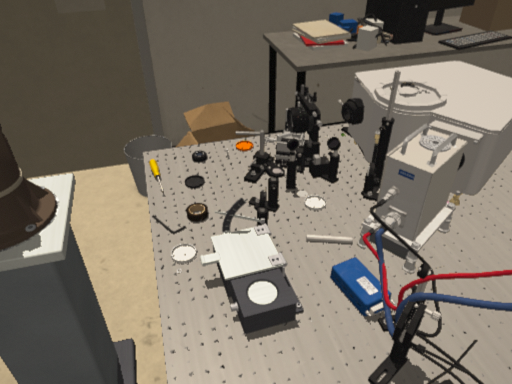

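The top view shows the cap at (178,250), the sensor head at (129,236) and the tape at (236,256). It also shows the lid around (322,225), the tab at (324,257) and the port at (366,224). I'll take rough positions from these, plus an enlarged composite of the box.

```bash
cat > h.py <<'E'
import numpy as np,cv2,pickle
from scipy.spatial.transform import Rotation as R
def c2w(c,s=None):
    if 'cam_to_world' in c: return np.array(c['cam_to_world'])
    T=np.eye(4);T[:3,:3]=R.from_quat(s['tcp_rot']).as_matrix();T[:3,3]=s['ee_pos'];return T@c['mount']
def pix2w(c,u,v,z,s=None):
    T=c2w(c,s);d=T[:3,:3]@np.array([(u-c['cx'])/c['fx'],-(v-c['cy'])/c['fy'],-1]);o=T[:3,3]
    return o+d*(z-o[2])/d[2]
def w2pix(c,p,s=None):
    q=np.linalg.inv(c2w(c,s))@np.append(p,1)
    return np.array([c['cx']+c['fx']*q[0]/-q[2],c['cy']-c['fy']*q[1]/-q[2]])
def rel(s,pos,rot=None):
    """units for step_arm from pose s (commanded) to target"""
    R0=R.from_quat(s['tcp_rot']);d=R0.inv().apply(np.array(pos)-s['ee_pos'])/.6
    w=np.zeros(3) if rot is None else (R0.inv()*rot).as_rotvec()/(np.pi/2)
    return np.round(np.r_[d,w],4)
def down(yaw): # tool x axis at angle yaw in world xy, z down
    c,s=np.cos(yaw),np.sin(yaw);return R.from_matrix(np.array([[c,s,0],[s,-c,0],[0,0,-1]]))
E
python3 - <<'E'
from h import *
D=pickle.load(open('d0.pkl','rb'));t=D['top'];sd=D['side']
for n,u,v,z in(("cap",178,250,.008),("tape",236,256,.019),("head",129,236,.016),("port",366,224,.045),("tab",324,262,.052)):print(n,pix2w(t,u,v,z))
for n,u,v,z in(("cap",194,182,.008),("tape",197,211,.019),("head",199,156,.016),("port",263,292,.045),("tab",204,258,.052)):print(n,pix2w(sd,u,v,z))
s=dict(tcp_rot=[ 9.92151109e-01,  1.25042246e-01, -1.83802754e-04, -7.61050631e-04]);print(R.from_quat(s['tcp_rot']).as_matrix())
a=cv2.resize(t['color'][185:275,280:395],None,fx=4,fy=4,interpolation=2)
b=cv2.resize(sd['color'][190:335,195:305],None,fx=3,fy=3,interpolation=2)
o=np.zeros((440,800,3),np.uint8);o[:a.shape[0],:460]=a;o[:435,465:795]=b
cv2.imwrite('pics/z.png',o[...,::-1])
E
```

```text
cap [0.4665856  0.01189538 0.008     ]
tape [ 0.45295484 -0.12620866  0.019     ]
head [0.49856452 0.12727964 0.016     ]
port [ 0.52807515 -0.42883275  0.045     ]
tab [ 0.43972119 -0.32802761  0.052     ]
cap [0.46566185 0.00435221 0.008     ]
tape [ 0.45336072 -0.13174742  0.019     ]
head [0.49772934 0.11711064 0.016     ]
port [ 0.52926239 -0.4262488   0.045     ]
tab [ 0.44061699 -0.32061407  0.052     ]
[[ 9.68728806e-01  2.48121326e-01 -5.55047173e-04]
 [ 2.48121886e-01 -9.68727715e-01  1.46418824e-03]
 [-1.74393252e-04 -1.55612067e-03 -9.99998774e-01]]
```

View pics/z.png

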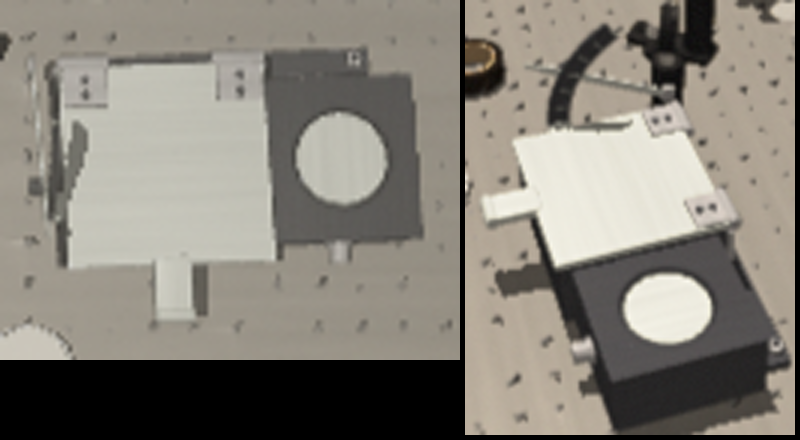

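The crop shows the closed lid, the tab pointing to −x, the bright port with its light seat and, on the left, the scale with the thin pointer arm. Next I move over the cap with tool x along +y.

```bash
python3 - <<'E'
from h import *
from plant import r
s=r.get_state()
for z in(.23,.13):print(rel(s,[.466,.008,z],down(np.pi/2)))
E
```

```text
[ 7.557e-01 -8.612e-01  2.100e-03 -7.000e-04 -4.000e-04 -8.404e-01]
[ 7.557e-01 -8.610e-01  1.688e-01 -7.000e-04 -4.000e-04 -8.404e-01]
```

Emit:
{"name": "step_arm", "arguments": {
  "series": [
    [[0.756, -0.861, 0.002, 0, 0, -0.84, -1], [0.756, -0.861, 0.002, 0, 0, -0.84, -1], [0.756, -0.861, 0.002, 0, 0, -0.84, -1], [0.756, -0.861, 0.002, 0, 0, -0.84, -1], [0.756, -0.861, 0.002, 0, 0, -0.84, -1], [0.756, -0.861, 0.002, 0, 0, -0.84, -1], [0.756, -0.861, 0.002, 0, 0, -0.84, -1], [0.756, -0.861, 0.002, 0, 0, -0.84, -1], [0.756, -0.861, 0.002, 0, 0, -0.84, -1], [0.756, -0.861, 0.002, 0, 0, -0.84, -1], [0.756, -0.861, 0.002, 0, 0, -0.84, -1], [0.756, -0.861, 0.002, 0, 0, -0.84, -1], [0.756, -0.861, 0.06, 0, 0, -0.84, -1], [0.756, -0.861, 0.169, 0, 0, -0.84, -1], [0.756, -0.861, 0.169, 0, 0, -0.84, -1], [0.756, -0.861, 0.169, 0, 0, -0.84, -1], [0.756, -0.861, 0.169, 0, 0, -0.84, -1], [0.756, -0.861, 0.169, 0, 0, -0.84, -1]]
  ]
}}

```text
t: 1.95
ee_pos: [0.4669, 0.0066, 0.1313]
tcp_rot: [0.708, 0.706, 0.0, 0.001]
force: [-0.1, -0.5, 0.4]
gripper_width: 0.0858
gripper_force: 0.0
```

```bash
python3 - <<'E'
from h import *
from plant import r,cams
s=r.get_state();c=cams.camera("wrist");cv2.imwrite('pics/w1.png',c['color'][...,::-1])
pickle.dump((s,c),open('w1.pkl','wb'));print(s['ee_pos'],w2pix(c,[.466,.008,.008],s))
g=cv2.cvtColor(c['color'],cv2.COLOR_RGB2GRAY);m=(g<60).astype(np.uint8)
n,l,st,ce=cv2.connectedComponentsWithStats(m)
for i in range(1,n):
    if st[i,4]>400:
        print(st[i],ce[i],pix2w(c,*ce[i],.008,s))
E
```

```text
[0.46691331 0.00655914 0.13130918] [255.23594076 181.36989287]
[273   0  55  58 933] [302.66237942  33.75884244] [0.50356368 0.12872619 0.008     ]
[ 393   93  119  131 5061] [462.58229599 162.26753606] [0.65104664 0.025441   0.008     ]
[ 479  213   33   67 1186] [500.05227656 249.193086  ] [ 0.70663596 -0.0621529   0.008     ]
[    0   250   512   134 30553] [255.479331   344.10787811] [ 0.46564698 -0.17987279  0.008     ]
[ 220  275   50   52 1118] [245.8372093  296.26565295] [ 0.45581737 -0.11670684  0.008     ]
```

View pics/w1.png

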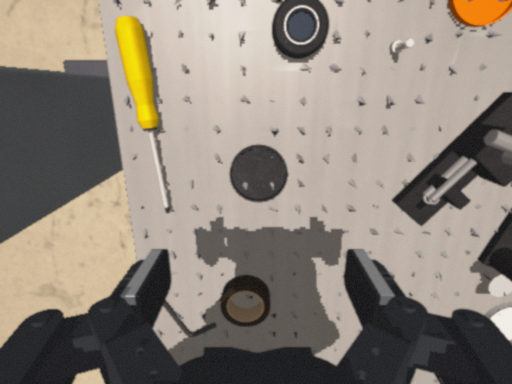

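The wrist view shows the cap at (258,173), about 57 px across, with the tape at (246,300), the sensor head at (301,27) and both fingers at the bottom. I'll compute the grasp from a sub-pixel fit of the disc.

```bash
python3 - <<'E'
from h import *
s,c=pickle.load(open('w1.pkl','rb'))
g=cv2.cvtColor(c['color'],cv2.COLOR_RGB2GRAY)
m=(g<110).astype(np.uint8);m[:130]=0;m[212:]=0;m[:,:215]=0;m[:,305:]=0
m=cv2.morphologyEx(m,cv2.MORPH_OPEN,np.ones((7,7)))
ct=max(cv2.findContours(m,0,1)[0],key=cv2.contourArea);e=cv2.fitEllipse(cv2.convexHull(ct));print(e)
p=pix2w(c,*e[0],.006,s);print(p)
for z in(.04,.001):print(rel(s,[p[0],p[1],z],down(np.pi/2)))
E
```

```text
((258.1875305175781, 172.99021911621094), (56.78607940673828, 57.18851852416992), 83.75739288330078)
[0.46869645 0.01533553 0.006     ]
[ 0.0147  0.0027  0.1522  0.001   0.0004 -0.0012]
[ 0.0148  0.0026  0.2172  0.001   0.0004 -0.0012]
```

Emit:
{"name": "step_arm", "arguments": {
  "series": [
    [[0.0147, 0.0027, 0.08, 0.001, 0, -0.001, -1], [0.0147, 0.0027, 0.152, 0.001, 0, -0.001, -1], [0.0147, 0.0027, 0.19, 0.001, 0, -0.001, -1], [0.0147, 0.0027, 0.2, 0.001, 0, -0.001, -1], [0.0147, 0.0027, 0.2, 0.001, 0, -0.001, -1]]
  ]
}}

```text
t: 2.5
ee_pos: [0.4684, 0.0156, 0.0106]
tcp_rot: [0.707, 0.707, -0.001, -0.0]
force: [0.2, -0.1, 0.2]
gripper_width: 0.0857
gripper_force: 0.0
```

Shift down another 9.5 mm (0.016) to TCP about 0.001, then close.

Emit:
{"name": "step_arm", "arguments": {
  "series": [
    [[0, 0, 0.0158, 0, 0, 0, -1], [0, 0, 0.0158, 0, 0, 0, 0.5], [0, 0, 0.0158, 0, 0, 0, 0.5], [0, 0, 0.0158, 0, 0, 0, 0.5], [0, 0, 0.0158, 0, 0, 0, 0.5], [0, 0, 0.0158, 0, 0, 0, 0.5], [0, 0, 0.0158, 0, 0, 0, 0.5], [0, 0, 0.0158, 0, 0, 0, 0.5]]
  ],
  "squeeze": 30
}}

```text
t: 3.3
ee_pos: [0.4685, 0.0163, 0.0014]
tcp_rot: [0.707, 0.707, -0.0, 0.0]
force: [-1.6, 0.4, 8.4]
gripper_width: 0.0501
gripper_force: 29.6
```

Emit:
{"name": "step_arm", "arguments": {
  "series": [
    [[0, 0, 0, 0, 0, 0, 0.0], [0, 0, -0.006, 0, 0, 0, 0.0], [0, 0, -0.006, 0, 0, 0, 0.0], [0, 0, -0.006, 0, 0, 0, 0.5], [0, 0, -0.006, 0, 0, 0, 0.5], [0, 0, -0.006, 0, 0, 0, 0.5], [0, 0, -0.006, 0, 0, 0, 0.5], [0, 0, -0.006, 0, 0, 0, 0.5]]
  ],
  "squeeze": 30
}}

```text
t: 4.1
ee_pos: [0.4679, 0.0164, 0.0039]
tcp_rot: [0.707, 0.707, -0.001, -0.001]
force: [-0.1, 0.7, -0.4]
gripper_width: 0.0499
gripper_force: 31.1
```

```bash
python3 - <<'E'
from h import *
from plant import r
s=r.get_state();s['tcp_rot']=down(np.pi/2).as_quat()
for p in([.468,.016,.22],[.52,-.47,.22],[.52,-.47,.18]):print(rel(s,p))
E
```

```text
[-6.000e-04  2.000e-04 -3.601e-01  0.000e+00  0.000e+00  0.000e+00]
[-0.8106  0.0868 -0.3601  0.      0.      0.    ]
[-0.8106  0.0868 -0.2934  0.      0.      0.    ]
```

Emit:
{"name": "step_arm", "arguments": {
  "series": [
    [[0, 0, -0.08, 0, 0, 0, 0.5], [0, 0, -0.16, 0, 0, 0, 0.5], [0, 0, -0.24, 0, 0, 0, 0.5], [0, 0, -0.32, 0, 0, 0, 0.5], [0, 0, -0.36, 0, 0, 0, 0.5], [-0.81, 0.087, -0.36, 0, 0, 0, 0.5], [-0.81, 0.087, -0.36, 0, 0, 0, 0.5], [-0.81, 0.087, -0.36, 0, 0, 0, 0.5], [-0.81, 0.087, -0.36, 0, 0, 0, 0.5], [-0.81, 0.087, -0.36, 0, 0, 0, 0.5], [-0.81, 0.087, -0.36, 0, 0, 0, 0.5], [-0.81, 0.087, -0.36, 0, 0, 0, 0.5], [-0.81, 0.087, -0.36, 0, 0, 0, 0.5], [-0.81, 0.087, -0.36, 0, 0, 0, 0.5], [-0.81, 0.087, -0.36, 0, 0, 0, 0.5], [-0.81, 0.087, -0.293, 0, 0, 0, 0.5], [-0.81, 0.087, -0.293, 0, 0, 0, 0.5], [-0.81, 0.087, -0.293, 0, 0, 0, 0.5], [-0.81, 0.087, -0.293, 0, 0, 0, 0.5]]
  ]
}}

```text
t: 6.0
ee_pos: [0.522, -0.4685, 0.1816]
tcp_rot: [0.706, 0.708, -0.0, 0.0]
force: [0.4, 0.2, -0.1]
gripper_width: 0.0497
gripper_force: 31.5
```

```bash
python3 - <<'E'
from h import *
from plant import r,cams
s=r.get_state();c=cams.camera("wrist");print(s['t'],s['ee_pos'],s['qd'].max(),s['gripper_width'])
pickle.dump((s,c),open('w2.pkl','wb'))
sd=cams.camera("side");pickle.dump(sd,open('s2.pkl','wb'))
u,v=w2pix(sd,s['ee_pos']).astype(int);b=cv2.resize(sd['color'][v-50:v+50,u-36:u+36],None,fx=3.84,fy=3.84)
o=np.zeros((384,512+b.shape[1],3),np.uint8);o[:,:512]=c['color'];o[:b.shape[0],512:]=b
cv2.imwrite('pics/w2.png',o[...,::-1])
E
```

```text
6.0 [ 0.52201516 -0.46852844  0.18160392] 0.004841363450621917 0.04971633339228627
```

View pics/w2.png

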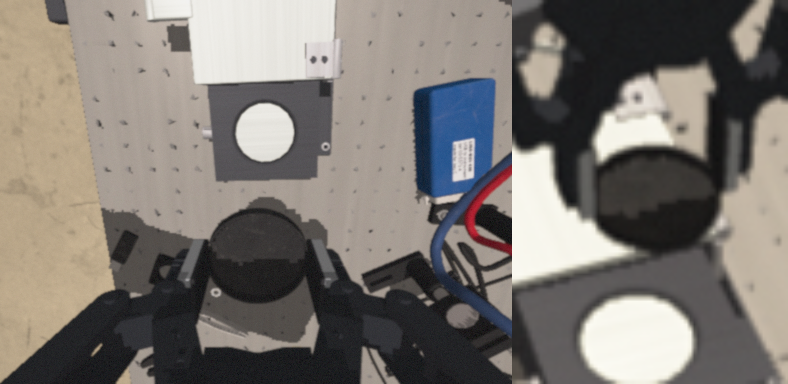

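The cap is held between the pads at (258,255), sitting a bit toward the camera. The port's bright circle is at (265,132), the block spans about (212–330, 82–180) and the lid edge is at row 82. Next: cap centre in the tool frame, port centre and box yaw.

```bash
python3 - <<'E'
from h import *
s,c=pickle.load(open('w2.pkl','rb'))
g=cv2.cvtColor(c['color'],cv2.COLOR_RGB2GRAY)
def ell(m,box):
    k=np.zeros_like(m);u0,v0,u1,v1=box;k[v0:v1,u0:u1]=m[v0:v1,u0:u1]
    ct=max(cv2.findContours(k,0,1)[0],key=cv2.contourArea);return cv2.fitEllipse(cv2.convexHull(ct))
e=ell((g>140).astype(np.uint8),(222,95,312,170));print('port',e)
P=pix2w(c,*e[0],.0455,s);print(P)
# diameter check
print(np.linalg.norm(pix2w(c,e[0][0]-e[1][0]/2,e[0][1],.0455,s)-pix2w(c,e[0][0]+e[1][0]/2,e[0][1],.0455,s)))
# cap: upper arc pts (rows 208-235) dark edge vs background: scan columns for first dark from top
pts=[]
for u in range(222,296,2):
    col=g[195:250,u].astype(float);d=np.diff(cv2.GaussianBlur(col[:,None],(1,3),0)[:,0]);i=np.argmin(d);pts.append((u,195+i+.5))
pts=np.array(pts)
T=np.array(c['mount'])
from scipy.optimize import least_squares
def plane(u,v,z):
    d=np.stack([(u-c['cx'])/c['fx'],-(v-c['cy'])/c['fy'],-np.ones_like(u)],-1)@T[:3,:3].T
    return T[:3,3]+d*((z-T[2,3])/d[:,2])[:,None]
for z in(-.002,-.0045,-.007):
    q=plane(pts[:,0],pts[:,1],z)
    f=least_squares(lambda x:np.hypot(q[:,0]-x[0],q[:,1]-x[1])-.026,[0,0],loss='soft_l1',f_scale=.001)
    print(z,f.x,np.abs(f.fun).mean(),np.abs(f.fun).max())
# box yaw: lid edge at block (row ~82) & block bottom edge
for box in((200,70,310,95),):
    ed=cv2.Canny(g,60,150);u0,v0,u1,v1=box
    vv,uu=np.nonzero(ed[v0:v1,u0:u1]);w=np.array([pix2w(c,u+u0,v+v0,.055,s) for u,v in zip(uu,vv)])
    l=cv2.fitLine(w[:,:2].astype(np.float32),cv2.DIST_HUBER,0,.001,.001).ravel();print(l,np.degrees(np.arctan2(l[1],l[0])))
l=[]
for u in range(222,312,4):
    col=g[165:195,u].astype(float);l.append(pix2w(c,u,165+np.argmax(np.diff(col))+.5,.048,s))
l=cv2.fitLine(np.array(l)[:,:2].astype(np.float32),cv2.DIST_HUBER,0,.001,.001).ravel();print(l,np.degrees(np.arctan2(l[1],l[0])))
E
```

```text
port ((264.3953857421875, 131.8386993408203), (57.97899627685547, 58.72899627685547), 23.282154083251953)
[ 0.52906098 -0.42413728  0.0455    ]
0.05244331293552818
-0.002 [0.0042921  0.00571121] 0.0011589433336242762 0.003053856825770307
-0.0045 [0.00517717 0.00575698] 0.0011536416269855672 0.0030614431034872505
-0.007 [0.00606461 0.00580448] 0.001148378512749125 0.003067261016591199
[ 0.99899113  0.04490782  0.53306985 -0.38080865] 2.5738938
[ 0.99978304  0.02083008  0.5362719  -0.46879515] 1.1935618
```

```bash
python3 - <<'E'
from h import *
s,c=pickle.load(open('w2.pkl','rb'))
g=cv2.cvtColor(c['color'],cv2.COLOR_RGB2GRAY)
print('top col',[int(x) for x in g[200:218,258]],'bot',[int(x) for x in g[290:312,258]]);print([int(x) for x in g[200:218,280]])
print('L',[int(x) for x in g[255,195:222]],'R',[int(x) for x in g[255,296:322]])
T=np.array(c['mount'])
def pl(u,v,z):
    d=T[:3,:3]@np.array([(u-c['cx'])/c['fx'],-(v-c['cy'])/c['fy'],-1]);return T[:3,3]+d*(z-T[2,3])/d[2]
print(pl(258,208,.0039),pl(258,301,-.0041),pl(209,255,-.004),pl(307,255,-.004))
# w1 consistency: cap seen in w1 -> expected in-tool offset at grasp
print(R.from_quat(s['tcp_rot']).as_matrix().round(4))
E
```

```text
top col [78, 79, 78, 80, 79, 83, 81, 71, 50, 36, 32, 35, 32, 46, 49, 57, 58, 56] bot [33, 30, 34, 29, 33, 30, 24, 24, 31, 27, 31, 28, 33, 53, 73, 79, 78, 75, 80, 81, 79, 81]
[106, 88, 81, 80, 82, 82, 78, 81, 82, 83, 81, 74, 61, 44, 35, 33, 31, 39]
L [108, 104, 96, 76, 45, 33, 30, 26, 22, 20, 30, 27, 29, 29, 29, 34, 32, 35, 32, 27, 37, 47, 53, 59, 59, 66, 66] R [57, 55, 54, 57, 57, 57, 56, 49, 43, 29, 20, 28, 29, 25, 30, 28, 22, 23, 30, 38, 60, 89, 103, 108, 107, 108]
[0.02325341 0.00100157 0.0039    ] [-0.02785422  0.00104822 -0.0041    ] [ 0.00043555 -0.02417097 -0.004     ] [ 0.000448    0.02619382 -0.004     ]
[[-2.8e-03  1.0e+00  1.0e-04]
 [ 1.0e+00  2.8e-03 -5.0e-04]
 [-5.0e-04  1.0e-04 -1.0e+00]]
```

Emit:
{"name": "step_arm", "arguments": {
  "series": [
    [[-0.019, 0.01, 0.08, 0, 0, 0, 0.5], [-0.019, 0.01, 0.15, 0, 0, 0, 0.5], [-0.019, 0.01, 0.177, 0, 0, 0, 0.5], [-0.019, 0.01, 0.177, 0, 0, 0, 0.5], [-0.019, 0.01, 0.177, 0, 0, 0, 0.5]]
  ]
}}

```text
t: 6.6
ee_pos: [0.528, -0.4812, 0.0757]
tcp_rot: [0.707, 0.708, -0.0, 0.001]
force: [-0.2, -0.3, 0.7]
gripper_width: 0.0499
gripper_force: 31.5
```

```bash
python3 - <<'E'
from h import *
from plant import r,cams
s=r.get_state();c=cams.camera("wrist");print(s['t'],s['ee_pos'],s['tcp_rot'],s['force'])
pickle.dump((s,c),open('w3.pkl','wb'));cv2.imwrite('pics/w3.png',c['color'][...,::-1])
g=cv2.cvtColor(c['color'],cv2.COLOR_RGB2GRAY)
m=(g>140).astype(np.uint8);n,l,st,ce=cv2.connectedComponentsWithStats(m)
for i in range(1,n):
    if st[i,4]>1500:
        k=(l==i).astype(np.uint8);ct=max(cv2.findContours(k,0,1)[0],key=cv2.contourArea);e=cv2.fitEllipse(cv2.convexHull(ct));print(st[i],e,pix2w(c,*e[0],.045,s))
E
```

```text
6.6 [ 0.52796756 -0.48121077  0.07573986] [ 7.06614125e-01  7.07598774e-01 -2.70579134e-04  6.16190742e-04] [-0.18916854 -0.31194817  0.66716059]
[    0     0   512   382 99497] ((251.85043334960938, 156.896728515625), (523.4290161132812, 1377.8177490234375), 1.2912113666534424) [ 0.52543028 -0.43704369  0.045     ]
[ 212   87   94   94 6856] ((258.1432189941406, 133.72930908203125), (93.18655395507812, 93.81161499023438), 1.1952651739120483) [ 0.52901841 -0.42377909  0.045     ]
```

View pics/w3.png

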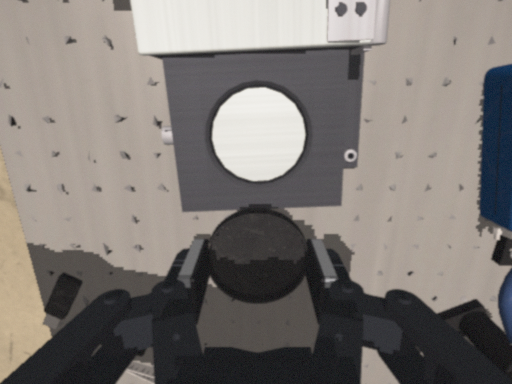

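The port refits at (258,134), consistent with before, with the cap at (258,255) in the same view. I move over the port and lower to just above the mouth.

Emit:
{"name": "step_arm", "arguments": {
  "series": [
    [[0.05, 0, 0, 0, 0, 0, 0.5], [0.0992, 0, 0, 0, 0, 0, 0.5], [0.0992, 0, 0, 0, 0, 0, 0.5], [0.0992, 0, 0.02, 0, 0, 0, 0.5], [0.0992, 0, 0.033, 0, 0, 0, 0.5], [0.0992, 0, 0.033, 0, 0, 0, 0.5], [0.0992, 0, 0.033, 0, 0, 0, 0.5]]
  ]
}}

```text
t: 7.35
ee_pos: [0.5262, -0.4223, 0.0533]
tcp_rot: [0.707, 0.707, -0.001, -0.001]
force: [0.9, -0.3, -0.8]
gripper_width: 0.0497
gripper_force: 31.5
```

Emit:
{"name": "step_arm", "arguments": {
  "series": [
    [[0.001, 0.003, 0, 0, 0, 0, 0.5], [0.001, 0.003, 0, 0, 0, 0, 0.5], [0.001, 0.003, 0.003, 0, 0, 0, 0.5], [0.001, 0.003, 0.006, 0, 0, 0, 0.5], [0.001, 0.003, 0.006, 0, 0, 0, 0.5], [0.001, 0.003, 0.006, 0, 0, 0, 0.5]]
  ]
}}

```text
t: 7.95
ee_pos: [0.5284, -0.4209, 0.05]
tcp_rot: [0.707, 0.707, -0.001, -0.001]
force: [0.6, -1.3, 0.4]
gripper_width: 0.05
gripper_force: 31.5
```

Emit:
{"name": "step_arm", "arguments": {
  "series": [
    [[0, 0, 0.002, 0, 0, 0, 0.5], [0, 0, 0.002, 0, 0, 0, 0.5], [0, 0, 0.002, 0, 0, 0, -0.3], [0, 0, 0.002, 0, 0, 0, -0.3], [0, 0, 0.002, 0, 0, 0, -0.3], [0, 0, 0.002, 0, 0, 0, -0.3], [0, 0, -0.06, 0, 0, 0, -0.3], [-0.05, 0, -0.12, 0, 0, 0, -0.3], [-0.1, 0, -0.12, 0, 0, 0, -0.3], [-0.1, 0, -0.12, 0, 0, 0, 1], [-0.1, 0, -0.12, 0, 0, 0, 1]]
  ]
}}

```text
t: 9.05
ee_pos: [0.528, -0.4815, 0.1217]
tcp_rot: [0.707, 0.707, -0.001, -0.001]
force: [0.3, 1.1, -0.4]
gripper_width: 0.0277
gripper_force: 0.0
```

```bash
python3 - <<'E'
from h import *
from plant import r,cams
s=r.get_state();c=cams.camera("wrist");print(s['t'],s['ee_pos'],s['force'])
sd=cams.camera("side");pickle.dump((s,c,sd),open('w4.pkl','wb'))
b=cv2.resize(sd['color'][190:335,195:305],None,fx=2.6,fy=2.6)
o=np.zeros((384,512+b.shape[1],3),np.uint8);o[:,:512]=c['color'];o[:b.shape[0],512:]=b
cv2.imwrite('pics/w4.png',o[...,::-1])
E
```

```text
9.05 [ 0.52796555 -0.48145163  0.12168272] [ 0.33689528  1.12200564 -0.43532974]
```

View pics/w4.png

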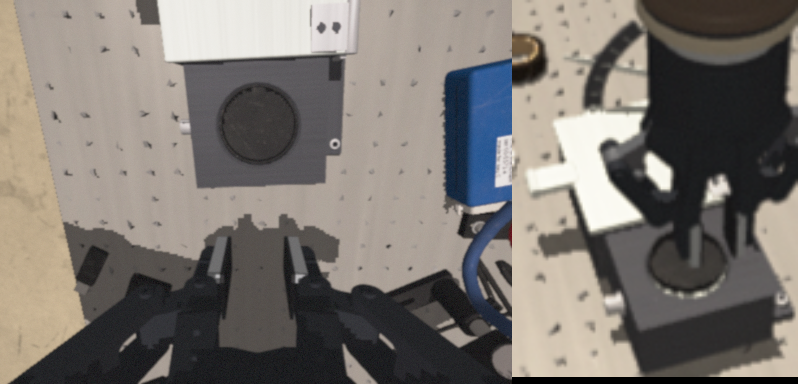

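The cap now lies in the bore at (258,122), concentric and flat. I close the fingers and press on its centre.

Emit:
{"name": "step_arm", "arguments": {
  "series": [
    [[0.05, 0, 0, 0, 0, 0, 1], [0.0983, 0, 0, 0, 0, 0, 1], [0.0983, 0, 0.06, 0, 0, 0, 1], [0.0983, 0, 0.1, 0, 0, 0, 1], [0.0983, 0, 0.107, 0, 0, 0, 1], [0.0983, 0, 0.11, 0, 0, 0, 1], [0.0983, 0, 0.113, 0, 0, 0, 1], [0.0983, 0, 0.116, 0, 0, 0, 1], [0.0983, 0, 0.116, 0, 0, 0, 1]]
  ]
}}

```text
t: 10.05
ee_pos: [0.529, -0.4222, 0.0534]
tcp_rot: [0.707, 0.707, -0.0, 0.0]
force: [-0.6, -0.2, -0.1]
gripper_width: -0.0002
gripper_force: 0.0
```

Emit:
{"name": "step_arm", "arguments": {
  "series": [
    [[0, 0, 0.002, 0, 0, 0, 1], [0, 0, 0.004, 0, 0, 0, 1], [0, 0, 0.006, 0, 0, 0, 1], [0, 0, 0.007, 0, 0, 0, 1], [0, 0, 0.0075, 0, 0, 0, 1], [0, 0, 0.0075, 0, 0, 0, 1], [0, 0, 0.0075, 0, 0, 0, 1]]
  ]
}}

```text
t: 10.75
ee_pos: [0.529, -0.4223, 0.0493]
tcp_rot: [0.707, 0.707, -0.0, 0.0]
force: [-1.5, 1.6, 6.9]
gripper_width: -0.0
gripper_force: 3.2
```

Press on gently until the force rises well above 6 N with no more motion.

Emit:
{"name": "step_arm", "arguments": {
  "series": [
    [[0, 0, 0.001, 0, 0, 0, 1], [0, 0, 0.002, 0, 0, 0, 1], [0, 0, 0.003, 0, 0, 0, 1], [0, 0, 0.003, 0, 0, 0, 1], [0, 0, 0.003, 0, 0, 0, 1]]
  ]
}}

```text
t: 11.25
ee_pos: [0.5291, -0.4223, 0.0492]
tcp_rot: [0.707, 0.707, -0.001, 0.001]
force: [-5.5, 3.0, 20.7]
gripper_width: -0.0002
gripper_force: 10.1
```

The press stopped at 0.0492 with 21 N, so the cap is home (it should stand 49 mm). I lift and look at the box, tab and pointer with the tool turned for the tab grasp.

```bash
python3 - <<'E'
from h import *
from plant import r
s=r.get_state()
s['tcp_rot']=down(np.pi/2).as_quat()
for p in([.529,-.422,.2],[.43,-.31,.22]):print(rel(s,p,down(0.03)))
E
```

```text
[ 5.000e-04 -1.000e-04 -2.514e-01  0.000e+00  0.000e+00  9.809e-01]
[ 0.1871 -0.1651 -0.2847  0.      0.      0.9809]
```

Emit:
{"name": "step_arm", "arguments": {
  "series": [
    [[0, 0, -0.08, 0, 0, 0, 1], [0, 0, -0.16, 0, 0, 0, 1], [0, 0, -0.25, 0, 0, 0, 0.6], [0.187, -0.165, -0.285, 0, 0, 0.98, 0], [0.187, -0.165, -0.285, 0, 0, 0.98, 0], [0.187, -0.165, -0.285, 0, 0, 0.98, 0], [0.187, -0.165, -0.285, 0, 0, 0.98, 0], [0.187, -0.165, -0.285, 0, 0, 0.98, 0], [0.187, -0.165, -0.285, 0, 0, 0.98, 0], [0.187, -0.165, -0.285, 0, 0, 0.98, 0], [0.187, -0.165, -0.285, 0, 0, 0.98, 0], [0.187, -0.165, -0.285, 0, 0, 0.98, 0], [0.187, -0.165, -0.285, 0, 0, 0.98, 0], [0.187, -0.165, -0.285, 0, 0, 0.98, 0], [0.187, -0.165, -0.285, 0, 0, 0.98, 0], [0.187, -0.165, -0.285, 0, 0, 0.98, 0], [0.187, -0.165, -0.285, 0, 0, 0.98, 0]]
  ]
}}

```text
t: 12.95
ee_pos: [0.4296, -0.3098, 0.2175]
tcp_rot: [1.0, 0.017, -0.001, 0.0]
force: [0.4, -0.1, 0.8]
gripper_width: 0.0427
gripper_force: 0.0
```

```bash
python3 - <<'E'
from h import *
from plant import r,cams
s=r.get_state();c=cams.camera("wrist");print(s['t'],s['ee_pos'],s['tcp_rot'])
pickle.dump((s,c),open('w5.pkl','wb'))
D=pickle.load(open('d0.pkl','rb'))['side']
b=cv2.resize(D['color'][190:300,200:280],None,fx=3.49,fy=3.49)
o=np.zeros((384,512+b.shape[1],3),np.uint8);o[:,:512]=c['color'];o[:b.shape[0],512:]=b[:384]
cv2.imwrite('pics/w5.png',o[...,::-1])
E
```

```text
12.95 [ 0.42962603 -0.30977403  0.21749526] [ 9.99858630e-01  1.68001571e-02 -6.89261670e-04  1.30562411e-05]
```

View pics/w5.png

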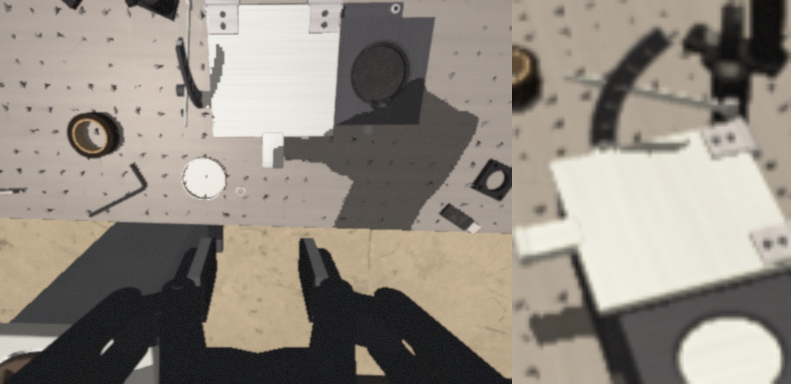

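Wrist view: lid front corners at about (214,136) and (336,135), the tab's end at (272,166), the port with the seated cap at (380,72), and a thin pointer line at column ~186 ending near row 125. In the side crop the pointer runs from (565,78), its tip, to (740,103). Next I fit the box pose and then the pointer angle.

```bash
python3 - <<'E'
from h import *
from scipy.optimize import least_squares
s,c=pickle.load(open('w5.pkl','rb'));D=pickle.load(open('d0.pkl','rb'));sd=D['side']
s3,c3=pickle.load(open('w3.pkl','rb'))
g=cv2.cvtColor(c['color'],cv2.COLOR_RGB2GRAY)
for n,u,v,z in(('FL',214,136,.055),('FR',336,135,.055),('tabend',272,166,.055),('tabL',262,150,.056),('tabR',283,150,.056),('BL',208,4,.055)):print(n,pix2w(c,u,v,z,s).round(4))
# tab columns at rows 145..160, lid edges
for v in (145,152,158):print(v,[int(x) for x in g[v,256:292]])
for u in(268,276):print(u,[int(x) for x in g[155:175,u]])
for v in (60,100,120):print('lidL',v,[int(x) for x in g[v,203:220]],'lidR',[int(x) for x in g[v,328:345]])
for v in range(90,134,6):print('ptr',v,[int(x) for x in g[v,178:196]])
gs=cv2.cvtColor(sd['color'],cv2.COLOR_RGB2GRAY)
for u in range(210,262,5):print('side',u,[int(x) for x in gs[206:226,u]])
E
```

```text
FL [ 0.4653 -0.2656  0.055 ]
FR [ 0.4705 -0.3868  0.055 ]
tabend [ 0.4367 -0.3248  0.055 ]
tabL [ 0.4531 -0.3139  0.056 ]
tabR [ 0.4538 -0.335   0.056 ]
BL [ 0.5801 -0.2616  0.055 ]
145 [175, 173, 174, 173, 172, 175, 200, 229, 237, 239, 239, 238, 238, 235, 235, 234, 235, 233, 232, 229, 229, 226, 215, 212, 212, 208, 185, 145, 101, 82, 81, 80, 79, 82, 79, 80]
152 [170, 172, 172, 172, 174, 180, 206, 227, 235, 236, 238, 237, 235, 233, 233, 229, 204, 145, 113, 111, 114, 112, 113, 114, 115, 113, 109, 100, 86, 81, 80, 82, 80, 82, 82, 80]
158 [171, 174, 172, 172, 170, 175, 198, 225, 233, 236, 236, 236, 234, 232, 230, 226, 204, 146, 112, 109, 110, 112, 111, 111, 115, 111, 114, 130, 131, 100, 75, 69, 68, 70, 74, 81]
268 [234, 235, 234, 234, 234, 232, 228, 220, 223, 226, 221, 211, 191, 170, 171, 168, 172, 171, 171, 170]
276 [112, 112, 112, 110, 113, 112, 111, 113, 114, 115, 110, 108, 115, 140, 164, 167, 171, 169, 171, 171]
lidL 60 [189, 188, 189, 186, 191, 201, 221, 231, 233, 230, 211, 147, 115, 114, 111, 111, 114] lidR [225, 223, 223, 222, 223, 222, 223, 221, 213, 180, 114, 81, 81, 82, 81, 83,
[... 1581 characters left out ...]
0, 39, 36, 37, 38, 53, 63, 38, 37, 37, 46, 58, 67, 83, 98, 112, 122]
side 235 [36, 37, 39, 50, 57, 53, 82, 123, 140, 121, 117, 140, 163, 164, 164, 164, 165, 166, 167, 167]
side 240 [69, 108, 148, 166, 164, 165, 159, 133, 120, 147, 120, 115, 140, 165, 164, 165, 165, 164, 164, 164]
side 245 [167, 164, 164, 164, 166, 163, 164, 164, 165, 168, 160, 120, 113, 138, 164, 164, 164, 165, 165, 166]
side 250 [128, 163, 165, 163, 162, 155, 153, 165, 165, 166, 170, 161, 120, 118, 144, 165, 166, 165, 165, 164]
side 255 [43, 32, 38, 99, 152, 166, 165, 166, 166, 165, 153, 126, 123, 117, 117, 145, 166, 166, 158, 153]
side 260 [17, 43, 75, 87, 83, 65, 41, 28, 19, 16, 16, 20, 61, 102, 114, 105, 81, 40, 40, 130]
```

```bash
python3 - <<'E'
from h import *
from scipy.optimize import least_squares
s,c=pickle.load(open('w5.pkl','rb'));D=pickle.load(open('d0.pkl','rb'));sd=D['side'];tp=D['top']
g=cv2.cvtColor(c['color'],cv2.COLOR_RGB2GRAY);gs=cv2.cvtColor(sd['color'],cv2.COLOR_RGB2GRAY)
print([int(x) for x in g[118:136,186]],[int(x) for x in g[118:136,187]])
for v in(210,211,212,213,214):print(v,[int(x) for x in gs[v,206:224]])
yaw=.04;H=np.array([.588,-.3214,.052]);bx=np.array([np.cos(yaw),np.sin(yaw),0]);by=np.array([-np.sin(yaw),np.cos(yaw),0])
P=lambda r_,th,y,dz=0:H+by*y-bx*r_*np.cos(th)+np.array([0,0,r_*np.sin(th)+dz])
tw=np.array([186.6,128.]);ts=np.array([213.,212.])
f=least_squares(lambda p:np.r_[w2pix(c,P(.112,*p),s)-tw,w2pix(sd,P(.112,*p))-ts],[.6,.075]);print(f.x,f.fun)
f=least_squares(lambda p:w2pix(c,P(.112,*p),s)-tw,[.6,.075]);print('wrist only',f.x)
f=least_squares(lambda p:w2pix(sd,P(.112,*p))-ts,[.6,.075]);print('side only',f.x)
# free-hinge-shift in side: line slope
L=np.array([[215,212.2],[220,213.1],[245,217.7],[250,218.6]]);d=np.polyfit(L[:,0],L[:,1],1);print('slope',d)
for th in(.45,.5,.55,.6,.65,.7,.75,.8):
    a,b=w2pix(sd,P(.112,th,.075)),w2pix(sd,P(.03,th,.075));print(th,a.round(1),b.round(1),((b-a)[1]/(b-a)[0]).round(3),w2pix(c,P(.112,th,.075),s).round(1))
E
```

```text
[173, 174, 174, 171, 164, 162, 159, 158, 160, 179, 191, 194, 193, 192, 193, 195, 196, 195] [169, 170, 171, 173, 170, 168, 165, 170, 178, 189, 192, 195, 195, 193, 195, 193, 193, 192]
210 [32, 72, 139, 164, 165, 167, 169, 167, 167, 169, 172, 163, 135, 97, 114, 166, 167, 166]
211 [28, 62, 127, 162, 165, 166, 168, 168, 165, 162, 164, 155, 121, 117, 138, 174, 175, 183]
212 [18, 41, 99, 153, 163, 165, 167, 166, 159, 135, 131, 135, 135, 148, 150, 162, 165, 182]
213 [13, 25, 83, 147, 161, 165, 165, 166, 164, 155, 153, 146, 139, 133, 120, 120, 116, 118]
214 [12, 34, 95, 161, 163, 164, 167, 167, 167, 166, 165, 165, 165, 159, 145, 139, 133, 126]
[0.34420392 0.08008194] [-1.18040494 -3.12972769  2.05720647  3.71694458]
wrist only [0.16767572 0.08364816]
side only [0.32191439 0.09604083]
slope [  0.18324324 172.79594595]
0.45 [217.5 212.6] [252.5 218.7] 0.174 [188.2 120.7]
0.5 [218.6 210.5] [252.8 218.2] 0.225 [186.6 118.1]
0.55 [219.8 208.3] [253.1 217.7] 0.279 [185.  115.1]
0.6 [221.1 206.2] [253.5 217.1] 0.337 [183.3 111.6]
0.65 [222.5 204.1] [253.9 216.6] 0.398 [181.6 107.6]
0.7 [224.1 202.1] [254.3 216.1] 0.465 [179.8 103. ]
0.75 [225.8 200.1] [254.7 215.6] 0.537 [177.9  98. ]
0.8 [227.6 198.1] [255.2 215.1] 0.617 [176.1  92.4]
```

Emit:
{"name": "step_arm", "arguments": {
  "series": [
    [[0.035, 0.025, 0.08, 0, 0, 0, 0], [0.035, 0.025, 0.16, 0, 0, 0, 0], [0.035, 0.025, 0.22, 0, 0, 0, 0], [0.035, 0.025, 0.26, 0, 0, 0, 0], [0.035, 0.025, 0.29, 0, 0, 0, 0], [0.035, 0.025, 0.29, 0, 0, 0, 0], [0.035, 0.025, 0.29, 0, 0, 0, 0]]
  ]
}}

```text
t: 13.7
ee_pos: [0.4509, -0.3242, 0.0436]
tcp_rot: [1.0, 0.016, -0.001, -0.0]
force: [-0.0, -0.7, 1.0]
gripper_width: 0.0429
gripper_force: 0.0
```

```bash
python3 - <<'E'
from h import *
from plant import r,cams
s=r.get_state();c=cams.camera("wrist");print(s['t'],s['ee_pos'],s['force'],s['gripper_width'])
sd=cams.camera("side")
pickle.dump((s,c,sd),open('w6.pkl','wb'))
b=cv2.resize(sd['color'][190:300,190:270],None,fx=3.49,fy=3.49)
o=np.zeros((384,512+b.shape[1],3),np.uint8);o[:,:512]=c['color'];o[:b.shape[0],512:]=b[:384]
cv2.imwrite('pics/w6.png',o[...,::-1])
E
```

```text
13.7 [ 0.45094791 -0.32416267  0.0436374 ] [-0.01903526 -0.74871439  1.03329578] 0.04289044245588012
```

View pics/w6.png

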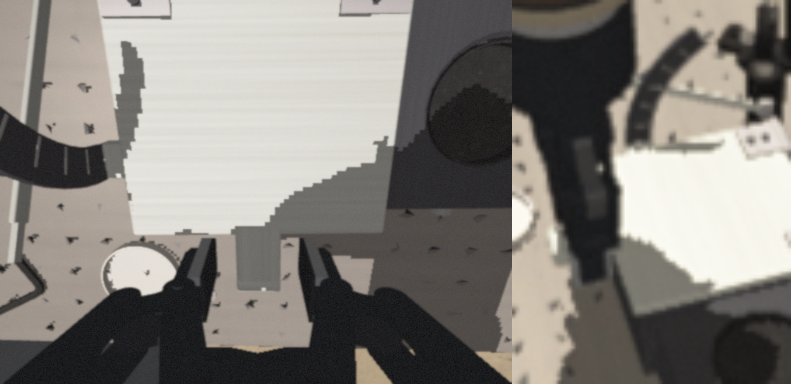

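Very clear: the tab is centred between the fingers at columns 236–279, rows 228–291. The pointer runs from (40,0) to its tip near (15,262), and the cap sits flat at (480,100). I refine the pointer angle from this close view.

```bash
python3 - <<'E'
from h import *
from scipy.optimize import least_squares
s,c,sd=pickle.load(open('w6.pkl','rb'))
g=cv2.cvtColor(c['color'],cv2.COLOR_RGB2GRAY)
print('tabmid',pix2w(c,257.5,259.5,.056,s),'edge',pix2w(c,130,235,.055,s),pix2w(c,383,233,.055,s))
for v in(10,50,90,180,210,240,255):print(v,[int(x) for x in g[v,0:56]])
print([int(x) for x in g[245:275,14]],[int(x) for x in g[245:275,18]])
yaw=.04;bx=np.array([np.cos(yaw),np.sin(yaw),0]);by=np.array([-np.sin(yaw),np.cos(yaw),0])
for hx in(.585,.588,.591):
  H=np.array([hx,-.3214,.052])
  for th in(.45,.5,.55,.6,.7):
    P=lambda r_,y:H+by*y-bx*r_*np.cos(th)+np.array([0,0,r_*np.sin(th)])
    print(hx,th,[w2pix(c,P(r_,.075),s).round(1).tolist() for r_ in(.02,.06,.112)])
E
```

```text
tabmid [ 0.45437893 -0.32421466  0.056     ] edge [ 0.46503474 -0.26326122  0.055     ] [ 0.47007913 -0.38319238  0.055     ]
10 [157, 158, 157, 158, 156, 156, 157, 159, 158, 157, 156, 158, 157, 157, 156, 158, 159, 160, 157, 159, 159, 156, 158, 161, 158, 160, 159, 160, 160, 159, 161, 167, 178, 189, 191, 191, 180, 151, 114, 87, 80, 80, 83, 83, 84, 85, 82, 81, 83, 96, 126, 157, 165, 167, 166, 166]
50 [158, 160, 161, 161, 161, 161, 161, 163, 162, 162, 163, 160, 163, 164, 163, 162, 164, 163, 165, 166, 164, 163, 164, 165, 163, 165, 166, 176, 188, 196, 196, 190, 171, 139, 105, 85, 83, 81, 85, 85, 86, 84, 83, 85, 87, 100, 135, 160, 169, 169, 171, 172, 170, 170, 168, 171]
90 [163, 164, 163, 164, 163, 163, 164, 162, 165, 165, 163, 164, 164, 164, 164, 165, 165, 163, 162, 165, 167, 165, 172, 183, 197, 199, 197, 188, 160, 126, 93, 83, 82, 85, 83, 83, 86, 85, 86, 84, 86, 104, 139, 166, 176, 174, 174, 176, 176, 177, 178, 177, 178, 176, 178, 176]
180 [158, 159, 161, 160, 162, 159, 159, 160, 160, 159, 157, 158, 162, 170, 178, 160, 138, 121, 95, 72, 63, 59, 61, 56, 52, 53, 45, 46, 42, 39, 41, 39, 37,
[... 1331 characters left out ...]
.1], [27.3, 87.5], [-3.2, 255.0]]
0.585 0.6 [[44.2, -18.7], [20.1, 81.9], [-21.1, 254.1]]
0.585 0.7 [[40.3, -24.5], [4.7, 68.3], [-64.1, 248.0]]
0.588 0.45 [[48.5, -21.2], [38.8, 87.2], [24.8, 245.3]]
0.588 0.5 [[46.5, -23.7], [32.3, 82.7], [10.4, 245.8]]
0.588 0.55 [[44.5, -26.2], [25.3, 77.5], [-5.8, 245.4]]
0.588 0.6 [[42.5, -29.0], [18.0, 71.5], [-24.1, 243.8]]
0.588 0.7 [[38.5, -35.0], [2.3, 57.0], [-68.1, 236.1]]
0.591 0.45 [[46.9, -31.3], [37.1, 77.6], [22.8, 236.7]]
0.591 0.5 [[44.9, -33.9], [30.4, 72.8], [8.0, 236.7]]
0.591 0.55 [[42.9, -36.6], [23.3, 67.2], [-8.5, 235.6]]
0.591 0.6 [[40.8, -39.5], [15.9, 60.8], [-27.1, 233.3]]
0.591 0.7 [[36.8, -45.7], [-0.1, 45.5], [-72.3, 223.8]]
```

```bash
python3 - <<'E'
from h import *
from scipy.optimize import least_squares,brentq
s,c,sd=pickle.load(open('w6.pkl','rb'))
bot=[(10,49.9),(50,45.9),(90,41.8),(210,29.3),(255,25.1)]
top=[(10,37.6),(50,33.4),(90,28.9),(210,15.8),(255,14.7)][:4]
def fit(yaw,hx,freedz,tt=top):
    bx=np.array([np.cos(yaw),np.sin(yaw),0]);by=np.array([-np.sin(yaw),np.cos(yaw),0]);H=np.array([hx,-.3214,.052])
    def res(p):
        th,y=p[:2];dz=p[2] if freedz else 0
        out=[]
        for L,o in((bot,-.003),(tt,.003)):
            for v,u in L:
                P=lambda r_:H+by*y+bx*(-r_*np.cos(th)+o*np.sin(th))+np.array([0,0,r_*np.sin(th)+o*np.cos(th)+dz])
                r_=brentq(lambda q:w2pix(c,P(q),s)[1]-v,-.02,.15);out.append(w2pix(c,P(r_),s)[0]-u)
        return out
    f=least_squares(res,[.5,.075,0][:2+freedz]);return f.x.round(4),np.round(f.fun,1)
for yaw in(.035,.04,.045):
  for hx in(.588,.59):print(yaw,hx,*fit(yaw,hx,0),*fit(yaw,hx,1))
E
```

```text
0.035 0.588 [0.4637 0.075 ] [ 0.6  0.5  0.5  0.7  0.3 -0.6 -0.7 -0.6 -0.7] [ 0.4629  0.0817 -0.0097] [ 0.1 -0.  -0.   0.2 -0.2  0.  -0.1  0.   0.1]
0.035 0.59 [0.4637 0.0744] [ 0.7  0.6  0.6  0.8  0.3 -0.6 -0.8 -0.7 -0.7] [ 0.4629  0.0818 -0.0107] [ 0.1 -0.  -0.   0.2 -0.2  0.  -0.1  0.   0.1]
0.04 0.588 [0.4695 0.0751] [ 0.7  0.6  0.6  0.7  0.3 -0.6 -0.8 -0.7 -0.7] [ 0.4688  0.0822 -0.0102] [ 0.1 -0.  -0.   0.2 -0.2  0.  -0.1  0.   0.1]
0.04 0.59 [0.4696 0.0745] [ 0.7  0.6  0.6  0.8  0.4 -0.6 -0.8 -0.7 -0.8] [ 0.4688  0.0823 -0.0113] [ 0.1 -0.  -0.   0.2 -0.2  0.  -0.1  0.   0.1]
0.045 0.588 [0.4753 0.0752] [ 0.7  0.6  0.6  0.8  0.4 -0.6 -0.8 -0.7 -0.8] [ 0.4745  0.0828 -0.0108] [ 0.  -0.  -0.   0.2 -0.2  0.  -0.1  0.   0.1]
0.045 0.59 [0.4754 0.0746] [ 0.8  0.7  0.7  0.9  0.4 -0.7 -0.9 -0.8 -0.9] [ 0.4745  0.0828 -0.0118] [ 0.  -0.  -0.   0.2 -0.2  0.  -0.1  0.   0.1]
```

Emit:
{"name": "step_arm", "arguments": {
  "series": [
    [[0, 0, 0, 0, 0, 0, 0.9], [0, 0, 0, 0, 0, 0, 0.9], [0, 0, 0, 0, 0, 0, 0.9], [0, 0, 0, 0, 0, 0, 0.9], [0, 0, 0, 0, 0, 0, 0.9]]
  ],
  "squeeze": 70
}}

```text
t: 14.3
ee_pos: [0.4514, -0.3246, 0.0443]
tcp_rot: [1.0, 0.016, -0.0, 0.001]
force: [-1.5, 0.2, 5.9]
gripper_width: 0.02
gripper_force: 68.5
```

```bash
cat > arc.py <<'E'
from h import *
yaw=.041;by=np.array([-np.sin(yaw),np.cos(yaw),0]);H=np.array([.589,-.3214,.052])
def arc(s,phi,dz=0):
    Q=R.from_rotvec(by*phi);return rel(s,H+Q.apply(np.array(s['ee_pos'])-H),Q*R.from_quat(s['tcp_rot']))
E
python3 - <<'E'
from arc import *
from plant import r
s=r.get_state();pickle.dump(s,open('g0.pkl','wb'));print(s['ee_pos'],s['tcp_rot'])
for p in(.1,.2,.3,.4,.467):print(p,arc(s,p).tolist())
E
```

```text
[ 0.45141139 -0.32458326  0.04433137] [ 9.99867428e-01  1.62723879e-02 -6.19443174e-05  5.76533666e-04]
0.1 [-0.0001, 0.0, -0.023, -0.0005, -0.0637, -0.0001]
0.2 [0.002, 0.0, -0.0458, -0.0011, -0.1273, -0.0001]
0.3 [0.0065, 0.0, -0.0683, -0.0016, -0.191, -0.0002]
0.4 [0.0131, -0.0, -0.0903, -0.0022, -0.2546, -0.0003]
0.467 [0.0188, -0.0, -0.1046, -0.0025, -0.2973, -0.0003]
```

Emit:
{"name": "step_arm", "arguments": {
  "series": [
    [[0, 0, -0.0115, 0, -0.032, 0, 0.9], [0, 0, -0.023, 0, -0.064, 0, 0.9], [0.001, 0, -0.0345, -0.001, -0.096, 0, 0.9], [0.002, 0, -0.0458, -0.001, -0.127, 0, 0.9], [0.004, 0, -0.057, -0.001, -0.159, 0, 0.9], [0.0065, 0, -0.0683, -0.002, -0.191, 0, 0.9], [0.0065, 0, -0.0683, -0.002, -0.191, 0, 0.9], [0.0065, 0, -0.0683, -0.002, -0.191, 0, 0.9]]
  ]
}}

```text
t: 15.1
ee_pos: [0.4551, -0.3244, 0.0839]
tcp_rot: [0.989, 0.016, -0.15, 0.004]
force: [1.4, -3.1, -3.9]
gripper_width: 0.02
gripper_force: 69.0
```

Emit:
{"name": "step_arm", "arguments": {
  "series": [
    [[0, 0, -0.0115, 0, -0.032, 0, 0.9], [0, 0, -0.023, -0.001, -0.064, 0, 0.9], [0.001, 0, -0.0345, -0.001, -0.096, 0, 0.9], [0.0012, 0, -0.0384, -0.001, -0.1065, 0, 0.9], [0.0012, 0, -0.0384, -0.001, -0.1065, 0, 0.9], [0.0012, 0, -0.0384, -0.001, -0.1065, 0, 0.9], [0.0012, 0, -0.0384, -0.001, -0.1065, 0, 0.9]]
  ]
}}

```text
t: 15.8
ee_pos: [0.4626, -0.324, 0.1059]
tcp_rot: [0.973, 0.016, -0.231, 0.006]
force: [2.8, -4.2, -6.7]
gripper_width: 0.0198
gripper_force: 69.3
```

```bash
python3 - <<'E'
from arc import *
from plant import r,cams
s=r.get_state();s0=pickle.load(open('g0.pkl','rb'));print(s['t'],s['ee_pos'],s['tcp_rot'],s['force'],s['gripper_width'])
G=lambda s:np.array(s['ee_pos'])+R.from_quat(s['tcp_rot']).apply([0,0,-.010])-H
a=G(s0);b=G(s);ang=lambda v:np.arctan2(v[2],-(v[0]*np.cos(yaw)+v[1]*np.sin(yaw)))
print('angles',ang(a),ang(b),np.hypot(a[0],a[2]),np.hypot(b[0],b[2]),'toolrot',(R.from_quat(s['tcp_rot'])*R.from_quat(s0['tcp_rot']).inv()).magnitude())
c=cams.camera("wrist");sd=cams.camera("side");pickle.dump((s,c,sd),open('w7.pkl','wb'))
b=cv2.resize(sd['color'][180:290,190:270],None,fx=3.49,fy=3.49)
o=np.zeros((384,512+b.shape[1],3),np.uint8);o[:,:512]=c['color'];o[:b.shape[0],512:]=b[:384]
cv2.imwrite('pics/w7.png',o[...,::-1])
E
```

```text
15.8 [ 0.4625513  -0.32401021  0.10593127] [ 0.97279384  0.01557514 -0.2310648   0.00621379] [ 2.79367622 -4.23569864 -6.66658889] 0.019847347397209
angles 0.016941192798460264 0.47594850657733734 0.13760730931409543 0.13720333290018352 toolrot 0.4663624823474308
```

View pics/w7.png

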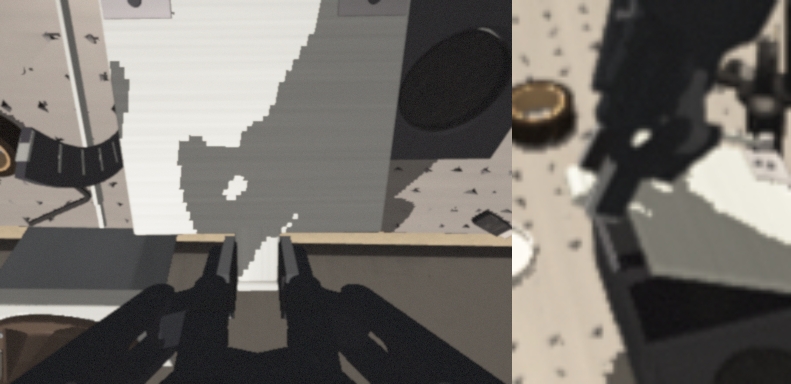

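In this view the lid's left edge runs from about (97,0) to (134,235), the pointer from (62,0) to (103,227). The two are nearly parallel and the tab is firmly held. I fit both angles with the same model to get the difference.

```bash
cat > fit.py <<'E'
from arc import *
from scipy.optimize import least_squares,brentq
bx=np.array([np.cos(yaw),np.sin(yaw),0])
def fit(c,s,lines,x0,free):
    """lines: list of (pts, y_off(params), normal offset)"""
    def res(p):
        th=p[0];out=[]
        for L,yo,o in lines:
            y=yo(p)
            P=lambda r_:H+by*y+bx*(-r_*np.cos(th)+o*np.sin(th))+np.array([0,0,r_*np.sin(th)+o*np.cos(th)])
            for v,u in L:
                a,b=w2pix(c,P(0.),s),w2pix(c,P(.12),s);t=.12
                for _ in range(25):
                    q=w2pix(c,P(t),s);e=1e-4;d=(w2pix(c,P(t+e),s)[1]-q[1])/e;t-=np.clip((q[1]-v)/d,-.02,.02)
                out.append(w2pix(c,P(t),s)[0]-u)
        return out
    f=least_squares(res,x0,x_scale=[.1]+[.01]*(len(x0)-1));return f.x.round(4),np.round(f.fun,1)
def edge(g,v,u0,u1,sgn):
    a=cv2.GaussianBlur(g[max(0,v-1):v+2,u0:u1].astype(np.float32).mean(0)[None],(5,1),0)[0]
    d=sgn*np.gradient(a);i=np.argmax(d);i=np.clip(i,1,len(d)-2);w=d[i-1:i+2]
    return u0+i+.5*(w[0]-w[2])/(w[0]-2*w[1]+w[2]+1e-9)
E
python3 - <<'E'
from fit import *
for fn in('w6','w7'):
    s,c,sd=pickle.load(open(fn+'.pkl','rb'));g=cv2.cvtColor(c['color'],cv2.COLOR_RGB2GRAY)
    if fn=='w7':
        for v in(5,40,80,110,150,180,210):print(v,[int(x) for x in g[v,56:140]])
    rows=[60,100,140,200,220] if fn=='w7' else [60,80,190,210,225]
    Lr=[(v,edge(g,v,375,420,-1)) for v in rows]
    Ll=[(v,edge(g,v,98 if v<150 else 122,125 if v<100 else 140,1)) for v in([170,190,210,225] if fn=='w7' else [20,190,210,225])]
    print(fn,'R',np.round(Lr,1).tolist(),'L',np.round(Ll,1).tolist())
    print(fit(c,s,[(Lr,lambda p:-.06+p[1],.003),(Ll,lambda p:.06+p[1],.003)],[.47 if fn=='w7' else 0.,0],1))
E
```

```text
w6 R [[60.0, 405.0], [80.0, 402.3], [190.0, 388.0], [210.0, 404.8], [225.0, 383.2]] L [[20.0, 100.3], [190.0, 127.3], [210.0, 129.6], [225.0, 132.1]]
(array([0.0009, 0.0018]), array([  5. ,   5. ,   3.8, -15.8,   3.8,  -0.3,  -1.4,  -0.7,  -0.9]))
5 [196, 206, 210, 204, 178, 133, 97, 88, 88, 91, 88, 96, 119, 155, 175, 182, 182, 182, 184, 185, 184, 186, 184, 184, 183, 182, 184, 184, 184, 184, 186, 187, 186, 187, 186, 185, 186, 186, 185, 187, 187, 188, 189, 200, 207, 198, 189, 185, 185, 187, 185, 186, 185, 185, 186, 186, 185, 188, 187, 186, 188, 187, 188, 188, 186, 187, 187, 189, 187, 189, 187, 188, 180, 169, 141, 112, 96, 86, 83, 78, 76, 75, 85, 113]
40 [169, 170, 169, 173, 174, 177, 186, 204, 216, 218, 204, 162, 110, 94, 90, 88, 92, 93, 114, 143, 170, 177, 176, 177, 177, 178, 179, 178, 177, 178, 174, 166, 151, 139, 137, 131, 129, 115, 102, 114, 149, 163, 160, 159, 175, 178, 177, 182, 199, 218, 223, 227, 226, 227, 227, 225, 228, 226, 227, 226, 226, 226, 226, 225, 226, 227, 226, 225, 227, 226, 227, 227, 226, 226, 226, 226, 227, 225, 226, 226, 226, 226, 227, 225]
80 [167, 168, 169, 168,
[... 1503 characters left out ...]
, 240, 240, 240, 240, 240, 240, 240, 240, 240]
210 [52, 54, 59, 59, 64, 69, 65, 67, 71, 76, 87, 97, 119, 134, 151, 158, 160, 162, 163, 164, 164, 163, 163, 162, 162, 163, 164, 164, 165, 162, 161, 161, 163, 163, 162, 163, 163, 164, 165, 174, 206, 226, 233, 230, 207, 138, 101, 110, 136, 158, 162, 162, 163, 164, 164, 163, 162, 165, 163, 163, 163, 166, 164, 164, 164, 165, 164, 164, 165, 166, 165, 166, 164, 169, 194, 225, 237, 240, 240, 240, 241, 241, 240, 240]
w7 R [[60.0, 402.4], [100.0, 397.5], [140.0, 392.1], [200.0, 384.3], [220.0, 381.7]] L [[170.0, 124.2], [190.0, 127.2], [210.0, 130.2], [225.0, 132.6]]
(array([0.4271, 0.0028]), array([ 1.9,  0.8,  0.2, -0.9, -1.3, -0.8, -0.4, -0. ,  0.2]))
```

```bash
cat > joint.py <<'E'
from fit import *
import sys
def run(L6,L7,P6,P7):
    d={f:pickle.load(open(f+'.pkl','rb'))[:2] for f in('w6','w7')}
    def line(c,s,th,y,o,dz,yw,rb,L):
        bx=np.array([np.cos(yw),np.sin(yw),0]);by=np.array([-np.sin(yw),np.cos(yw),0])
        T=c2w(c,s);Rc=T[:3,:3]@R.from_rotvec(rb).as_matrix()
        def pj(t):
            p=H+by*y+bx*(-t*np.cos(th)+(o+dz)*np.sin(th))+np.array([0,0,t*np.sin(th)+(o+dz)*np.cos(th)])
            q=Rc.T@(p-T[:3,3]);return np.array([c['cx']+c['fx']*q[0]/-q[2],c['cy']-c['fy']*q[1]/-q[2]])
        a,b=pj(.05),pj(.12)
        return [a[0]+(v-a[1])*(b[0]-a[0])/(b[1]-a[1])-u for v,u in L]
    def res(p):
        yw,y6,y7,dz6,dz7,phi,th,yp,dp6,dp7=p[:10];rb=p[10:13];o=[]
        for f,ph,yy,dz,L,tp,dp,Pn in(('w6',0,y6,dz6,L6,th,dp6,P6),('w7',phi,y7,dz7,L7,th,dp7,P7)):
            c,s=d[f][1],d[f][0]
            o+=line(c,s,ph,-.06+yy,.003,dz,yw,rb,L[0])+line(c,s,ph,.06+yy,.003,dz,yw,rb,L[1])
            o+=line(c,s,tp,yp+yy,-.003,dp,yw,rb,Pn[0])+line(c,s,tp,yp+yy,.003,dp,yw,rb,Pn[1])
        return np.r_[np.array(o)/.4,(p[0]-.041)/.006,p[1:5]/.002,(p[8:10])/.003,p[10:13]/.01]
    f=least_squares(res,[.041,0,0,0,0,.465,.47,.08,0,0,0,0,0]);cov=np.linalg.inv(f.jac.T@f.jac)
    print(f.x.round(4),'rms',np.sqrt(np.mean(f.fun**2)))
    print('lid',f.x[5],'ptr',f.x[6],'diff',f.x[6]-f.x[5],'+-',np.sqrt(cov[5,5]+cov[6,6]-2*cov[5,6]));print((f.fun*.4).round(1))
if __name__=='__main__':
    (s6,c6,_),(s7,c7,_)=[pickle.load(open(f+'.pkl','rb')) for f in('w6','w7')]
    g6,g7=[cv2.cvtColor(c['color'],cv2.COLOR_RGB2GRAY) for c in(c6,c7)]
    R6=[(v,edge(g6,v,375,415,-1)) for v in(30,45,60,80,190)]+[(225,383.2)];R7=[(v,edge(g7,v,375,420,-1)) for v in(30,60,80,100,120,140,200,220)]
    l6=[(20,100.3)]+[(v,edge(g6,v,122,138,1)) for v in(190,200,210,220,228)];l7=[(v,edge(g7,v,120,140,1)) for v in(165,180,190,200,210,220,228)]+[(40,104.3)]
    run((R6,l6),(R7,l7),([(10,49.9),(50,45.9),(90,41.8),(210,29.3),(255,25.1)],[(10,37.6),(50,33.4),(90,28.9),(210,15.8)]),
     ([(5,68.6),(40,75.2),(80,82.2),(110,87.3),(210,104.)],[(5,60.9),(40,67.2),(80,75),(110,80.4),(210,100.9)]))
E
python3 joint.py
```

```text
[ 0.0392  0.0018  0.0019 -0.0026 -0.0036  0.4664  0.4745  0.0768 -0.006
 -0.0081  0.0008 -0.0027 -0.0061] rms 1.4306930512178215
lid 0.46638999299762335 ptr 0.4744786658907635 diff 0.008088672893140136 +- 0.005008739957661338
[ 0.   0.1  0.   0.1 -0.2  0.   0.6 -0.1 -2.5  0.6  0.6  0.7  0.2  0.1
  0.2  0.5  0.2 -0.3 -0.4 -0.3 -0.2  0.  -0.  -0.1 -0.3  0.  -0.   0.2
  0.2  0.4 -0.1 -0.  -0.  -0.   0.1  0.2 -0.4  0.3 -0.   0.1  0.3  1.4
 -0.   0.2 -0.2 -0.1 -2.1 -0.1  0.4  0.4 -0.5 -0.7 -0.8 -1.1  0.  -0.1
 -0.2]
```

The lid is at about 0.466 and the pointer at about 0.473, so I nudge up 0.006 rad and hold.

Emit:
{"name": "step_arm", "arguments": {
  "series": [
    [[0, 0, -0.0015, 0, -0.004, 0, 0.9], [0, 0, -0.0015, 0, -0.004, 0, 0.9], [0, 0, -0.0015, 0, -0.004, 0, 0.9], [0, 0, -0.0015, 0, -0.004, 0, 0.9], [0, 0, -0.0015, 0, -0.004, 0, 0.9], [0, 0, -0.0015, 0, -0.004, 0, 0.9]]
  ]
}}

```text
t: 16.5
ee_pos: [0.4629, -0.324, 0.1068]
tcp_rot: [0.972, 0.016, -0.234, 0.006]
force: [2.7, -3.5, -7.5]
gripper_width: 0.0196
gripper_force: 69.3
```

```bash
python3 - <<'E'
from arc import *
from plant import r,ticket
s=r.get_state();s0=pickle.load(open('g0.pkl','rb'))
print(s['t'],s['ee_pos'],s['force'],s['gripper_force'],'toolrot',(R.from_quat(s['tcp_rot'])*R.from_quat(s0['tcp_rot']).inv()).magnitude())
G=lambda s:np.array(s['ee_pos'])+R.from_quat(s['tcp_rot']).apply([0,0,-.010])-H
ang=lambda v:np.arctan2(v[2],-(v[0]*np.cos(yaw)+v[1]*np.sin(yaw)));a=ang(G(s))-ang(G(s0));print(a)
if .455<a<.485: print(ticket.close_job())
E
```

```text
16.5 [ 0.46293214 -0.32402271  0.10683969] [ 2.65053194 -3.53387566 -7.54687998] 69.26047142478637 toolrot 0.472697505581105
0.4661636375399342
the job is handed in; nothing more can be done
None
```

The job is handed in at 16.5 s: the lens cap is pressed home in the port, and the robot is holding the lid at about 0.47 rad, in line with the pointer (also about 0.47) to within roughly 0.01 rad by my camera fit; no verdict came back.

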